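# Inspect a standing sleeve on a hand-held shuttle carrier

## Task

Pick the shuttle carrier up by its black handle, hold it clear above the lit inspection panel and, by tilting it, bring the red shuttle with the steel sleeve standing on it from the white end into the yellow middle zone and keep it there for a good four seconds, touching neither shuttle nor sleeve. Then let the shuttle run gently to the green end, set the carrier down centred and square on the panel and let go. The sleeve must stay standing on the shuttle and never move fast, the carrier must not be tipped steeply, and the other things on the bench are left alone.

Things in the scene. Friction and masses are not known exactly. Their poses are not given: they have to be found in the camera images.
- carrier: Hand carrier, about 0.45 kg without shuttle (+-20 %). Grey base plate 6 mm thick with flat underside, spanning x -100..+45, y -150..+150 mm in its frame. Origin: underside, below the middle of the track. y runs along the track from white end to green end, z up, handle at -x. Starts on the bench (z = 0), yaw within 0.3 rad, shuttle at the white end
- shuttle: Red shuttle deck 66 mm (x) by 60 mm (y) on ball-bearing wheels, captive on the carrier's track, 0.22 kg with its wheels; runs along carrier y only. Origin: centre of the deck's top, 49 mm (middle) to 48 mm (ends) above the carrier's underside; its place along the track is its y in the carrier's frame, -100 mm (white end) to +100 mm (green end)
- track_mid (a point): Place of the shuttle's origin at mid-track, carrier (0, 0, 49) mm. The bars are arched (arc of radius 5 m along y), the middle is highest and a shuttle left alone runs to an end. It accelerates along y by about g (y/5 m - tilt); tilt (rad): turn about carrier x, + lifts the green end. Friction small (viscous, 0.1 N s/m). Yellow zone: shuttle origin within 20 mm of here
- white_stop (a point): White end block of the track, inner face, at carrier (0, -135, 35) mm, top 44 mm above the underside. The shuttle's wheels stop with its origin at y = -100 mm (deck edge 5 mm short of the block)
- green_stop (a point): Green end block of the track, inner face, at carrier (0, 135, 35) mm, top 44 mm above the underside. The shuttle's wheels stop with its origin at y = +100 mm (deck edge 5 mm short of the block)
- sleeve: Steel sleeve with a brass band standing loose and upright on the middle of the shuttle's deck: 32 mm diameter, 70 mm high, about 0.15 kg (+-20 %). Origin: centre of its underside. It topples if the shuttle slams into its end stop at 0.3 m/s or so
- handle (a point): Grasp point on the carrier's upright black rubber handle, at carrier (-80, 0, 75) mm. Block 36 mm (carrier x) by 20 mm (carrier y, the direction to pinch), top 100 mm above the underside; a wider foot (60 mm along y) ends 18 mm above the underside. The shuttle's deck and the sleeve (top 119 mm up) pass 29 mm and 46 mm in front of the handle
- carrier_mid (a point): Centre of the carrier's rectangular underside, at carrier (-27.5, 0, 0) mm; axes as the carrier's
- panel: Fixed lit inspection panel on the bench: white glowing face in a black frame, 240 mm (its x) by 400 mm (its y), 15 mm thick. Origin: centre of its underside (z = 0); a carrier set down on it has its underside at 15 mm. Left or right of the carrier's start; yaw within 0.2 rad. Square means carrier y along panel y
- wrench: Steel wrench, 200 mm, lying loose beyond the work area; bystander
- screwdriver: Red-handled screwdriver, 200 mm, lying loose beyond the work area; bystander
- paint_can: Can, 90 mm diameter, 110 mm high, at the left; bystander. Origin at its underside
- grease_jar: Jar with red cap, 70 mm diameter, 80 mm high, at the right; bystander. Origin at its underside

How it is judged:
On the way, in this order (a step that is already met when the one before it is completed fails the run):
1. shuttle kept in the yellow zone for 3.5 s while the carrier is held clear above the panel (y of shuttle in the frame of carrier between -0.022 and 0.022 m and x of carrier_mid in the frame of panel between -0.12 and 0.12 m and y of carrier_mid in the frame of panel between -0.15 and 0.15 m and height (world z) of carrier above 0.045 m), for 3.5 s.
2. shuttle let run to the green end (y of shuttle in the frame of carrier between 0.085 and 0.12 m), for 0.2 s.
At the end, for the whole second after the job is handed in: The carrier stands flat on the panel, its middle within 45 mm of the panel's centre along each panel axis and square to it within 0.15 rad, at rest and released, with the shuttle at rest within 15 mm of its green end and the sleeve standing upright on the shuttle (all of step 2 and x of sleeve in the frame of shuttle between -0.03 and 0.03 m and y of sleeve in the frame of shuttle between -0.03 and 0.03 m and z of sleeve in the frame of shuttle between -0.004 and 0.006 m and x of carrier_mid in the frame of panel between -0.045 and 0.045 m and y of carrier_mid in the frame of panel between -0.045 and 0.045 m and z of carrier in the frame of panel between 0.011 and 0.02 m and angle between the y axis of carrier and the y axis of panel, either way round below 0.15 rad and angle between carrier's own z axis and vertical below 0.05 rad and angle between sleeve's own z axis and vertical below 0.15 rad and linear speed of carrier below 0.02 m/s and linear speed of sleeve below 0.03 m/s); the robot touches nothing.
It fails at once if the sleeve topples or slides off the shuttle (angle between the z axis of sleeve and the z axis of shuttle, either way round above 0.3 rad or x of sleeve in the frame of shuttle above 0.03 m or x of sleeve in the frame of shuttle below -0.03 m or y of sleeve in the frame of shuttle above 0.03 m or y of sleeve in the frame of shuttle below -0.03 m).
It fails at once if the sleeve moves faster than 0.4 m/s (linear speed of sleeve above 0.4 m/s).
It fails at once if the carrier is tipped more than 0.35 rad (angle between carrier's own z axis and vertical above 0.35 rad).
It fails at once if the robot touches the shuttle or the sleeve (contact force between any of the arm, the fingers and shuttle above 0.3 N or contact force between any of the arm, the fingers and sleeve above 0.3 N).
It fails at once if a bystander is moved (distance of any of wrench, screwdriver, paint_can, grease_jar from where it was at the start of the episode above 0.025 m).
It also fails if it takes over 69 s, if anything falls off the work surface, if the arm or the gripper's body presses on something with over 40 N, if the wrist force passes 120 N, or if a joint passes its speed limit or range.

## Robot

A 6-joint arm with a two-finger parallel gripper is mounted at the origin on the work surface. World frame = base frame: x ahead of the robot, y to its left, z up, the work surface at z = 0. Lengths are in m, angles in rad, forces in N, time in s.
With the tool pointing down it reaches from about 0.35 to 0.975 m from the base axis. Payload 4.9 kg.
Tool frame: the origin (TCP) lies at the very end of the fingers, on their centre line; the grasp point (between the pads) lies 19 mm behind it; z points along the fingers, y is the line along which they close (so a half turn about z gives the same grasp; the last joint's range is limited). The gripper opens to 85 mm and grips with 20 to 120 N. Pads are 22 mm wide; open, the fingers measure 114 mm over their backs; the gripper's body (76 mm by 85 mm) begins 54 mm behind the grasp point. The pads swing forward as they close: fully open they stand 13 mm farther back than shut.
Start: joints at [-1.38, 0.053, 1.613, -0, 1.476, -0.119], TCP at [0.191, -0.595, 0.203] pointing down, gripper open.
Joint ranges: [-3.01, 3.01], [-1.01, 2.22], [0.06, 2.58], [-1.02, 4.17], [0.09, 2.62], [-3.14, 3.14]. Speed limits (rad/s): [2.57, 2.57, 3.14, 3.14, 3.14, 3.14].

## Interface

Orientations are given as a unit quaternion [w, x, y, z].
In Python, from plant import manip gives the robot as it stands.
- The arm moves only by the shell command python3 -m pendant 'ROWS'. ROWS is JSON, a list of rows, each a list of 3 entries, a list of its own where there are three numbers: the opening, from 0 (shut) to 1 (fully open), then the shift along the tool's x, y, z in units of 12 cm (1.0 is 12 cm), then the turn about the tool's z in units of pi rad (1.0 is pi rad). In form: [[gripper, [dx, dy, dz], roll], ...]. A call has 1 to 10 rows; each row is the pose to reach, as a shift and turn from the pose commanded when the call began, along the tool's axes at that moment, turning the shorter way round; what a row does not reach only later rows make up. A row lasts 1/10 s, in which the tool goes at most 50 mm and 8.59 degrees, less where a joint would pass 70% of its speed; a pose out of reach is approached as far as the arm can. A call with a number of a shift or a turn outside -1 to 1 is refused whole. A call with a gripper value outside its range is refused whole. The fingers move at their own pace and stop on an object; the grip force is fixed at half the most. Time passes only in rows, so rows that repeat a pose let the fingers close. It gives the time, the measured TCP pose, the force, the opening and the grip force at its end, in the units of the state.
- manip.state(): the state, without advancing time (a new reading comes with each control period).
- manip.grab_frame(name): name is "scene" or "top"; returns a dict with "img" (420x560x3 uint8, red, green, blue), "fx", "fy", "cx", "cy" (pixels), "D" ([k1, k2, p1, p2, k3] as OpenCV has them; the pictures are not rectified), "eye" and "rotation" of the camera in the world. Camera axes: x right, y down, z forward; pixel columns grow to the right and rows downward; lengths in m; the calibration is good to about 2 mm. A picture is of the moment at which its call begins. There is no depth.
- manip.job_done(): hands the job in; it is judged then, once.
The state is a dict: "time": time; "joint_pos": joint angles; "joint_vel": joint speeds; "joint_efforts": joint torques, N m; "tool_pos": TCP position; "tool_rot": TCP orientation; "contact_force": force on the tool from outside, world axes, zero at the start; "ft_torque": the same for the moment, N m; "gripper_width": opening from 0.0 (shut) to 1.0 (fully open); "grasp_force": force on a finger pad.
Only numpy, scipy, OpenCV 4.12 (cv2) and the standard library are available. Lean on these libraries where they do the work, as an engineer would, in place of code of your own. Each camera call takes 0.05 s, during which the arm holds its last target. There are 200 camera calls.

## Working session

There is one attempt and no reset: what is moved stays moved. The work goes in short steps, Python scripts to look and compute and a shell command to move; the robot and the scene stay as the last step left them, time stands still between calls to the robot, and variables do not carry over. Pictures are saved under pics/ and viewed, at most 10 in all, crops included, and the job is handed in when it is done.

```bash
ls; mkdir -p pics; cat > h.py <<'E'
import numpy as np, cv2
from plant import manip
def grab(n):
    f=manip.grab_frame(n); f['K']=np.array([[f['fx'],0,f['cx']],[0,f['fy'],f['cy']],[0,0,1.]])
    f['R']=np.array(f['rotation'],float); f['D']=np.array(f['D'],float); f['eye']=np.array(f['eye'],float); return f
def rays(f,px):
    u=cv2.undistortPoints(np.array(px,float).reshape(-1,1,2),f['K'],f['D']).reshape(-1,2)
    return np.c_[u,np.ones(len(u))]@f['R'].T
def plane(f,px,z):
    d=rays(f,px); return f['eye']+d*((z-f['eye'][2])/d[:,2])[:,None]
def save(f,name,box=None,s=1):
    im=cv2.cvtColor(f['img'],cv2.COLOR_RGB2BGR)
    if box: im=im[box[1]:box[3],box[0]:box[2]]
    cv2.imwrite('pics/'+name,cv2.resize(im,None,fx=s,fy=s,interpolation=cv2.INTER_CUBIC))
E
python3 - <<'E'
from h import *
for n in('scene','top'):
    f=grab(n); save(f,n+'0.png'); print(n,f['eye'],f['R'].tolist(),f['fx'],f['D'])
print(manip.state())
E
```

```text
pics
scene [ 1.490565   -0.39679509  1.51778271] [-0.2430290966946009, 0.7938602992635783, 0.5354544894126857, -0.1549553909379993] 474.727178809931 [0.01206726 0.         0.         0.         0.        ]
top [0.52297568 0.0015792  1.54040908] [0.019756894566282768, -0.7031261102249837, 0.7105213712072634, -0.019563212791634792] 476.11004957413286 [-0.09373756  0.          0.          0.          0.        ]
{'time': 0.1, 'joint_pos': array([-1.38000281e+00,  5.33176354e-02,  1.61416161e+00, -2.00255222e-05,
        1.47596569e+00, -1.19027437e-01]), 'joint_vel': array([ 0.00106291, -0.00056054, -0.00392297,  0.00053862, -0.00139903,
       -0.00097293]), 'joint_efforts': array([ 1.10144778e-03, -3.94903135e+01, -3.71362209e+01, -7.81848416e-05,
        3.88984787e-03, -1.91357351e-06]), 'tool_pos': array([ 0.19041709, -0.59464812,  0.20226644]), 'tool_rot': array([-9.25189945e-04,  9.88024776e-01,  1.54292526e-01, -4.31861928e-05]), 'contact_force': array([-0.05717873,  0.46375848, -0.84621785]), 'ft_torque': array([-0.01417648, -0.01404968, -0.0252121 ]), 'grasp_force': 0.0, 'gripper_width': 1.001404014325778}
```

Rotation is a quaternion; fix the helper and view.

```bash
sed -i "s/f\['R'\]=np.array(f\['rotation'\],float)/q=f['rotation']; f['R']=Rot.from_quat([q[1],q[2],q[3],q[0]]).as_matrix()/; 1a from scipy.spatial.transform import Rotation as Rot" h.py; python3 -c "
from h import *
f=grab('top'); print(f['R'].round(3)); print(plane(f,[[280,210]],0))"
```

```text
[[-0.01  -0.998  0.056]
 [-1.     0.01  -0.   ]
 [-0.001 -0.056 -0.998]]
[[ 0.58980907 -0.01354709  0.        ]]
```

View pics/scene0.png

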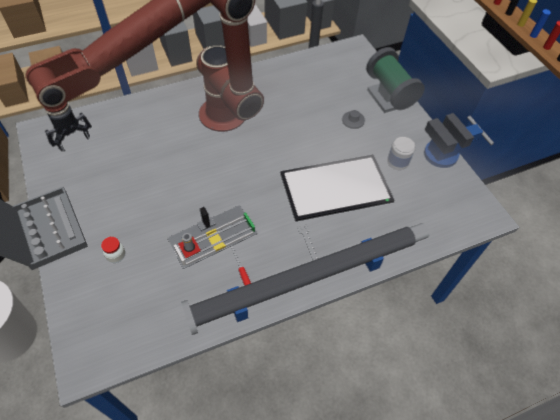

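View pics/top0.png

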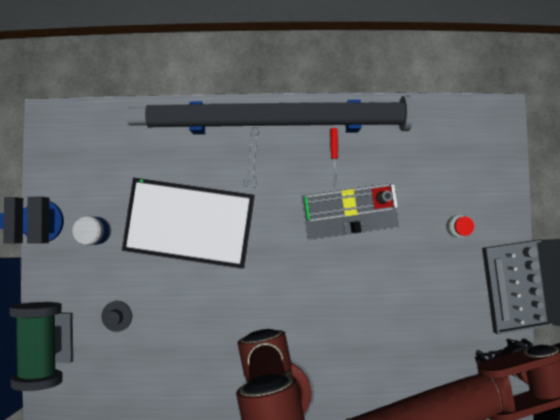

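```bash
python3 - <<'E'
from h import *
f=grab('top'); save(f,'crop1.png',(290,170,415,255),6)
im=f['img'].astype(int); h=cv2.cvtColor(f['img'],cv2.COLOR_RGB2HSV)
def blob(m,box):
    k=np.zeros(m.shape,np.uint8); k[box[1]:box[3],box[0]:box[2]]=m[box[1]:box[3],box[0]:box[2]]
    n,l,s,c=cv2.connectedComponentsWithStats(k); i=1+np.argmax(s[1:,4]); return (l==i).astype(np.uint8),s[i],c[i]
m,s,c=blob((h[...,2]>200),(100,150,270,290)); print('panel face',s,c,plane(f,[c],.015))
ct=max(cv2.findContours(m,0,2)[0],key=cv2.contourArea); r=cv2.minAreaRect(ct); b=cv2.boxPoints(r); P=plane(f,b,.015); print(P.round(4),P.mean(0)); e=np.diff(P,axis=0); print(np.linalg.norm(e,axis=1),[np.arctan2(v[1],v[0]) for v in e])
B=(295,175,410,250)
for n,m,z in(('green',(h[...,0]>45)&(h[...,0]<75)&(h[...,1]>120),.044),('white',(im.min(2)>190),.044),('yellow',(h[...,0]>24)&(h[...,0]<35)&(h[...,1]>120),.006),('red',((h[...,0]<8)|(h[...,0]>172))&(h[...,1]>140),.048),('black',(im.max(2)<45),.1)):
    m,s,c=blob(m,B); print(n,s,c,plane(f,[c],z)[0].round(4))
print(manip.state()['tool_pos'])
E
```

```text
panel face [ 128  184  120   78 7135] [187.65620182 222.35262789] [[0.55248076 0.28367863 0.015     ]]
[[0.4782 0.4803 0.015 ]
 [0.6819 0.4517 0.015 ]
 [0.6262 0.0903 0.015 ]
 [0.4249 0.1206 0.015 ]] [0.55282305 0.28571501 0.015     ]
[0.2056485  0.36569898 0.2035793 ] [np.float64(-0.13942450329435777), np.float64(-1.7235160026729952), np.float64(2.992007444336212)]
green [304 197   6  23  83] [306.60240964 207.93975904] [ 0.5935 -0.0969  0.044 ]
white [392 186   5  20  34] [394.23529412 195.73529412] [ 0.6292 -0.3757  0.044 ]
yellow [343 197  13  11 123] [348.91056911 202.12195122] [ 0.6127 -0.2368  0.006 ]
red [372 187  21  22 229] [380.41484716 197.82969432] [ 0.6228 -0.3305  0.048 ]
black [350 222  11  11  97] [355.2371134  226.65979381] [ 0.5325 -0.24    0.1   ]
[ 0.19045441 -0.59483006  0.20261417]
```

View pics/crop1.png

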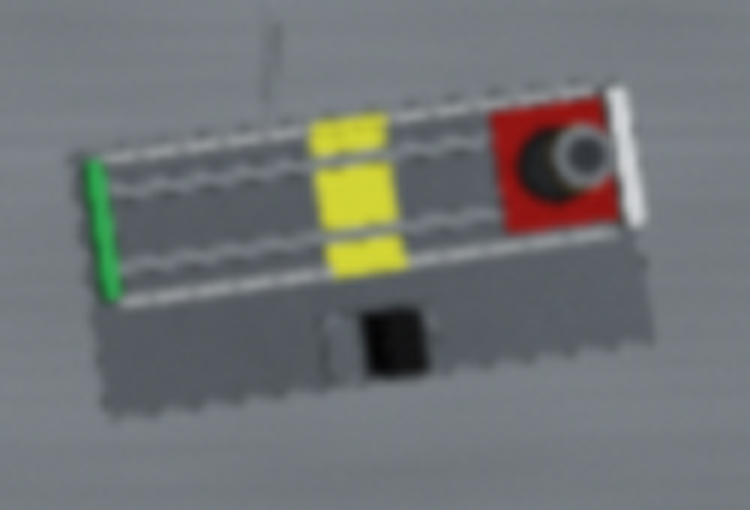

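```bash
python3 -m pendant '[[1,[0.3,-0.158,0],0],[1,[0.6,-0.316,0],0],[1,[0.9,-0.473,0],0],[1,[0.9,-0.473,0],0]]'; python3 -m pendant '[[1,[0.3,-0.158,0],0],[1,[0.6,-0.316,0],0],[1,[0.9,-0.473,0],0]]';  python3 -m pendant '[[1,[0.3,-0.158,0],0],[1,[0.6,-0.316,0],0],[1,[0.9,-0.473,0],0]]'; python3 -m pendant '[[1,[0.3,-0.158,0],0.02],[1,[0.6,-0.316,0],0.04],[1,[0.9,-0.473,0],0.058],[1,[0.9,-0.473,0],0.058],[1,[0.9,-0.473,0],0.058],[1,[0.9,-0.473,0],0.058]]'
cat >> h.py <<'E'
def tool():
    s=manip.state(); q=s['tool_rot']; R=Rot.from_quat([q[1],q[2],q[3],q[0]]).as_matrix(); return s,np.array(s['tool_pos']),R
def togo(target,yaw=None):
    s,p,R=tool(); print('t',round(s['time'],2),'pos',p.round(4),'zaxis',R[:,2].round(4),'yaw',round(np.arctan2(R[1,0],R[0,0]),4))
    print('shift/12cm',((np.array(target)-p)@R/.12).round(3), 'roll', None if yaw is None else round((np.arctan2(R[1,0],R[0,0])-yaw)/np.pi,4))
E
python3 -c "
from h import *
togo([.5326,-.2467,.056],.127)
f=grab('top');save(f,'crop2.png',(290,150,415,255),6)"
```

```text
time: 0.6
tool_pos: [0.2788, -0.5053, 0.2032]
tool_rot: [-0.001, 0.988, 0.157, 0.001]
contact_force: [-0.5, 0.6, -1.0]
gripper_width: 1.001
grasp_force: 0.0
time: 0.9
tool_pos: [0.3619, -0.4208, 0.2033]
tool_rot: [0.0, 0.988, 0.154, -0.0]
contact_force: [0.3, -0.2, 0.1]
gripper_width: 0.996
grasp_force: 0.0
time: 1.2
tool_pos: [0.4478, -0.3337, 0.2034]
tool_rot: [0.0, 0.988, 0.154, -0.0]
contact_force: [1.3, -0.4, 0.5]
gripper_width: 1.005
grasp_force: 0.0
time: 1.8
tool_pos: [0.5321, -0.2483, 0.2031]
tool_rot: [0.0, 0.998, 0.063, -0.0]
contact_force: [-0.1, 0.2, 0.3]
gripper_width: 1.002
grasp_force: 0.0
t 1.8 pos [ 0.5321 -0.2483  0.2031] zaxis [-7.e-04 -3.e-04 -1.e+00] yaw 0.1267
shift/12cm [ 0.007 -0.013  1.226] roll -0.0001
```

```bash
python3 -m pendant '[[1,[0.007,-0.013,0.3],0],[1,[0.007,-0.013,0.6],0],[1,[0.007,-0.013,0.8],0],[1,[0.007,-0.013,0.95],0]]'; python3 -m pendant '[[1,[0,0,0.1],0],[1,[0,0,0.2],0],[1,[0,0,0.275],0],[1,[0,0,0.275],0],[1,[0,0,0.275],0]]'; python3 -m pendant '[[0.5,[0,0,0],0],[0.4,[0,0,0],0],[0.3,[0,0,0],0],[0.2,[0,0,0],0],[0.1,[0,0,0],0],[0,[0,0,0],0],[0,[0,0,0],0],[0,[0,0,0],0]]'
python3 -c "
from h import *
togo([.5326,-.2467,.056],.127)
f=grab('scene');save(f,'s2.png',(140,150,340,290),4)"
```

```text
time: 2.25
tool_pos: [0.5314, -0.2463, 0.087]
tool_rot: [-0.001, 0.998, 0.063, -0.001]
contact_force: [-0.8, 0.1, -0.2]
gripper_width: 0.999
grasp_force: 0.0
time: 2.75
tool_pos: [0.5337, -0.2459, 0.057]
tool_rot: [0.0, 0.998, 0.064, 0.0]
contact_force: [-0.7, 0.7, 0.2]
gripper_width: 1.001
grasp_force: 0.0
time: 3.55
tool_pos: [0.5336, -0.246, 0.057]
tool_rot: [0.0, 0.998, 0.064, 0.0]
contact_force: [-1.6, -0.8, 3.7]
gripper_width: 0.221
grasp_force: 61.7
t 3.55 pos [ 0.5336 -0.246   0.057 ] zaxis [ 6.e-04 -8.e-04 -1.e+00] yaw 0.1275
shift/12cm [-0.009  0.004  0.008] roll 0.0002
```

View pics/s2.png

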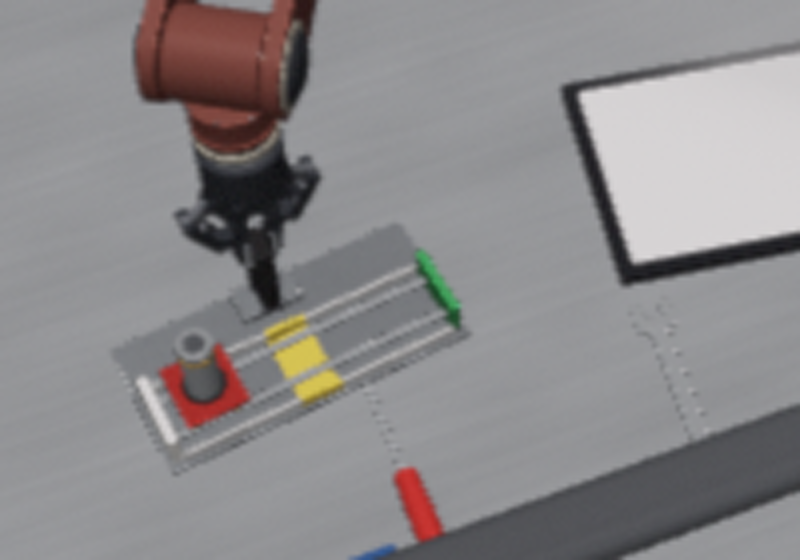

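```bash
cat >> h.py <<'E'
Z0=.057
def meas(n='scene',show=True):
    s,p,R=tool(); f=grab(n); zc=p[2]-Z0
    h=cv2.cvtColor(f['img'],cv2.COLOR_RGB2HSV); im=f['img']
    yaw=np.arctan2(R[1,0],R[0,0]); X=np.array([np.cos(yaw),np.sin(yaw),0]);Y=np.array([-X[1],X[0],0])
    # region of interest: projected carrier outline
    c=p*[1,1,0]+[0,0,zc]+np.array([X*a+Y*b+np.array([0,0,e]) for a in(-.02,.125) for b in(-.16,.16) for e in(0,.06)])
    q=cv2.projectPoints(c,cv2.Rodrigues(f['R'].T)[0],-f['R'].T@f['eye'],f['K'],f['D'])[0].reshape(-1,2)
    roi=np.zeros(h.shape[:2],np.uint8); cv2.fillConvexPoly(roi,cv2.convexHull(q.astype(np.float32)).astype(int),1)
    out={}
    for k,m,z in(('r',((h[...,0]<8)|(h[...,0]>172))&(h[...,1]>140),.0485),('g',(h[...,0]>45)&(h[...,0]<75)&(h[...,1]>120),.04)):
        m=(m&(roi>0)).astype(np.uint8); nn,l,st,_=cv2.connectedComponentsWithStats(m)
        pts=np.argwhere(np.isin(l,[i for i in range(1,nn) if st[i,4]>=8]))[:,::-1]
        if len(pts)<10: out[k]=None; continue
        M=cv2.moments(cv2.convexHull(pts.astype(np.float32)))
        P=plane(f,[[M['m10']/M['m00'],M['m01']/M['m00']]],zc+z)[0]-p; out[k]=(round(P@X*1e3,1),round(P@Y*1e3,1))
    if show: print(n,'t',round(s['time'],3),'tcp',p.round(4),'yaw',round(yaw,4),'z',R[:2,2].round(4),'r',out['r'],'g',out['g'])
    return s['time'],p,yaw,out
E
python3 -c "
from h import *
meas();meas('top')"
python3 -m pendant '[[0,[0,0,-0.02],0],[0,[0,0,-0.08],0],[0,[0,0,-0.18],0],[0,[0,0,-0.3],0],[0,[0,0,-0.42],0],[0,[0,0,-0.54],0],[0,[0,0,-0.65],0],[0,[0,0,-0.73],0],[0,[0,0,-0.78],0],[0,[0,0,-0.8],0]]'
python3 -c "
from h import *
meas();meas('top')
meas();meas('top')"
```

```text
scene t 3.6 tcp [ 0.5336 -0.2461  0.057 ] yaw 0.1275 z [ 0.0005 -0.0008] r (np.float64(80.4), np.float64(-95.6)) g (np.float64(83.8), np.float64(136.5))
top t 3.65 tcp [ 0.5337 -0.2461  0.057 ] yaw 0.1276 z [ 0.0006 -0.0008] r (np.float64(33.4), np.float64(-73.6)) g (np.float64(78.7), np.float64(140.5))
time: 4.7
tool_pos: [0.5337, -0.2458, 0.1533]
tool_rot: [0.0, 0.998, 0.064, 0.0]
contact_force: [0.6, 0.2, -8.5]
gripper_width: 0.22
grasp_force: 60.1
scene t 4.7 tcp [ 0.5337 -0.2458  0.1533] yaw 0.1275 z [ 0.001  -0.0005] r (np.float64(80.5), np.float64(-101.0)) g (np.float64(84.4), np.float64(136.6))
top t 4.75 tcp [ 0.5335 -0.2457  0.1531] yaw 0.1276 z [ 0.0005 -0.0003] r (np.float64(32.1), np.float64(-77.6)) g (np.float64(78.0), np.float64(140.9))
scene t 4.8 tcp [ 0.5333 -0.2456  0.1524] yaw 0.1276 z [-0.0001  0.0001] r (np.float64(80.4), np.float64(-101.3)) g (np.float64(83.3), np.float64(136.9))
top t 4.85 tcp [ 0.533  -0.2455  0.1518] yaw 0.1275 z [-0.0009  0.0005] r (np.float64(32.3), np.float64(-78.1)) g (np.float64(77.9), np.float64(141.2))
```

```bash
python3 -m pendant '[[0,[0.001,-0.008,0],0.003],[0,[0.003,-0.033,0],0.012],[0,[0.006,-0.075,0],0.024],[0,[0.011,-0.133,0],0.036],[0,[0.018,-0.208,0],0.048],[0,[0.025,-0.299,0],0.058],[0,[0.034,-0.399,0],0.068],[0,[0.042,-0.498,0],0.077],[0,[0.051,-0.598,0],0.084],[0,[0.059,-0.697,0],0.0875]]'
python3 -m pendant '[[0,[-0.019,-0.098,0],0],[0,[-0.038,-0.196,0],0],[0,[-0.057,-0.295,0],0],[0,[-0.076,-0.393,0],0],[0,[-0.095,-0.491,0],0],[0,[-0.113,-0.589,0],0],[0,[-0.132,-0.687,0],0],[0,[-0.151,-0.786,0],0],[0,[-0.17,-0.884,0],0],[0,[-0.189,-0.982,0],0]]'
python3 -c "
from h import *
togo([.5082,.3419,.153],-.148); meas()"
```

```text
time: 5.9
tool_pos: [0.5295, -0.1609, 0.1518]
tool_rot: [-0.0, 0.997, -0.074, -0.0]
contact_force: [0.6, 0.2, -9.7]
gripper_width: 0.215
grasp_force: 60.1
time: 6.9
tool_pos: [0.5246, -0.0409, 0.1524]
tool_rot: [-0.0, 0.997, -0.074, 0.0]
contact_force: [0.2, 0.3, -8.8]
gripper_width: 0.218
grasp_force: 60.1
t 6.9 pos [ 0.5246 -0.0409  0.1524] zaxis [ 1.e-04  1.e-04 -1.e+00] yaw -0.1473
shift/12cm [-0.603 -3.135 -0.005] roll 0.0002
scene t 6.9 tcp [ 0.5246 -0.0409  0.1524] yaw -0.1473 z [0.0001 0.0001] r (np.float64(81.0), np.float64(-101.3)) g (np.float64(82.4), np.float64(135.9))
```

```bash
python3 -m pendant '[[0,[-0.019,-0.098,0],0],[0,[-0.038,-0.196,0],0],[0,[-0.057,-0.295,0],0],[0,[-0.076,-0.393,0],0],[0,[-0.095,-0.491,0],0],[0,[-0.113,-0.589,0],0],[0,[-0.132,-0.687,0],0],[0,[-0.151,-0.786,0],0],[0,[-0.17,-0.884,0],0],[0,[-0.189,-0.982,0],0]]' | head -2
python3 -m pendant '[[0,[-0.019,-0.098,0],0],[0,[-0.038,-0.196,0],0],[0,[-0.057,-0.295,0],0],[0,[-0.076,-0.393,0],0],[0,[-0.095,-0.491,0],0],[0,[-0.113,-0.589,0],0],[0,[-0.132,-0.687,0],0],[0,[-0.151,-0.786,0],0],[0,[-0.17,-0.884,0],0],[0,[-0.189,-0.982,0],0]]' | head -2
python3 -m pendant '[[0,[-0.019,-0.098,0],0],[0,[-0.038,-0.196,0],0],[0,[-0.057,-0.295,0],0],[0,[-0.076,-0.393,0],0],[0,[-0.095,-0.491,0],0],[0,[-0.113,-0.58,0],0]]' | head -2
python3 -m pendant '[[0,[-0.017,-0.09,0],0],[0,[-0.033,-0.172,0],0],[0,[-0.047,-0.245,0],0],[0,[-0.06,-0.311,0],0],[0,[-0.071,-0.368,0],0],[0,[-0.08,-0.417,0],0],[0,[-0.088,-0.458,0],0],[0,[-0.094,-0.491,0],0],[0,[-0.099,-0.515,0],0],[0,[-0.102,-0.53,0],0]]' | head -2
python3 -c "
from h import *
meas(); togo([.5082,.3419,.153],-.148); meas()
f=grab('scene'); save(f,'s3.png',(200,60,480,260),2.8)"
```

```text
time: 7.95
tool_pos: [0.5195, 0.079, 0.1524]
time: 8.95
tool_pos: [0.5143, 0.1989, 0.1524]
time: 9.55
tool_pos: [0.5111, 0.2698, 0.1524]
time: 10.55
tool_pos: [0.5084, 0.3336, 0.1524]
scene t 10.55 tcp [0.5084 0.3336 0.1524] yaw -0.1473 z [ 0.     -0.0001] r (np.float64(100.8), np.float64(-115.2)) g None
t 10.6 pos [0.5084 0.3338 0.1524] zaxis [ 0.e+00  2.e-04 -1.e+00] yaw -0.1472
shift/12cm [-0.011 -0.067 -0.005] roll 0.0002
scene t 10.6 tcp [0.5084 0.3338 0.1524] yaw -0.1472 z [0.     0.0002] r (np.float64(102.4), np.float64(-114.9)) g None
```

View pics/s3.png

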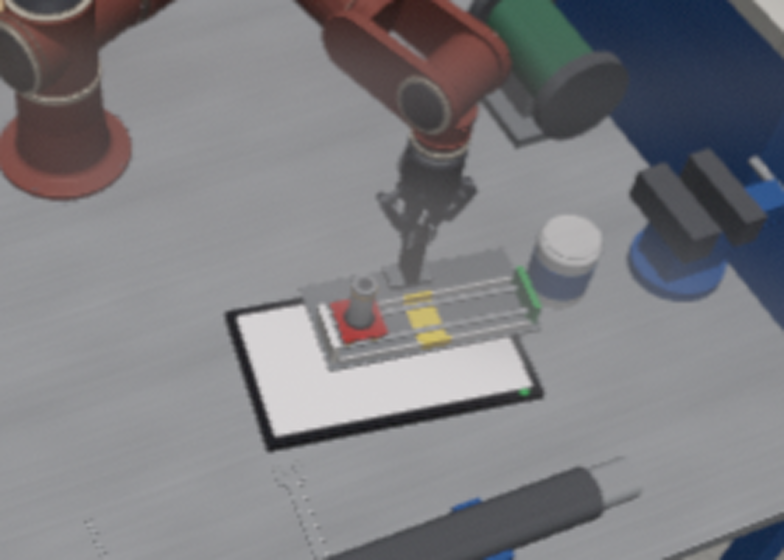

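```bash
python3 - <<'E'
import re
s=open('h.py').read()
s=s.replace("((h[...,0]<8)|(h[...,0]>172))&(h[...,1]>140)","(a[...,0]-a[...,1:].max(2)>35)").replace("(h[...,0]>45)&(h[...,0]<75)&(h[...,1]>120)","(a[...,1]-a[...,[0,2]].max(2)>25)").replace("im=f['img']\n","a=f['img'].astype(int)\n").replace("(-.02,.125)","(.02,.125)")
open('h.py','w').write(s)
from h import *
meas()
f=grab('scene'); c=f['img'][160:190,310:345].astype(int); d=c[...,0]-c[...,1:].max(2); print(np.percentile(d,[50,80,90,99]))
c=f['img'][150:178,380:396].astype(int); d=c[...,1]-c[...,[0,2]].max(2); print(np.percentile(d,[50,80,90,99]))
E
```

```text
scene t 10.7 tcp [0.5084 0.3334 0.1524] yaw -0.1473 z [-0.     -0.0001] r (np.float64(83.8), np.float64(-103.5)) g (np.float64(74.7), np.float64(140.9))
[ 0.    7.   53.2  98.51]
[-2.  7. 17. 40.]
```

```bash
cat > sim.py <<'E'
import numpy as np
W2,B=9.81/5,.27; L=(-B+np.sqrt(B*B+4*W2))/2
def sim(y,v,cum,T=.1,vc0=0,tau=.03):
    # cum: carrier displacement (m, along +y) at each row end; linear between, first-order lag
    xc=0;dt=.001;prev=0;vc=vc0
    for c in cum:
        for k in range(int(T/dt)):
            ref=prev+(c-prev)*(k+1)*dt/T; vn=(ref-xc)/tau; a=(vn-vc)/dt; vc=vn; xc+=vc*dt
            v+=(W2*y-B*v-a)*dt; y+=v*dt
            if y<-.1: y=-.1; v=max(v,0)
        prev=c
    return y,v
if __name__=='__main__':
    for D in(.1,.105,.11,.115,.12,.125):
        c=[-D*f for f in(.1,.3,.5,.7,.9,1,1)]
        y,v=sim(-.1,0,c); print(D,y,v,'xi',y+v/L)
E
python3 sim.py
```

```text
0.1 -0.04331544143449979 -0.09781932783908524 xi -0.12020505651665218
0.105 -0.03803384806625639 -0.09540091563956953 xi -0.11302250157733115
0.11 -0.0327522546980128 -0.09298250344005345 xi -0.10583994663800964
0.115 -0.027470661329769122 -0.09056409124053617 xi -0.09865739169868712
0.12 -0.022189067961525255 -0.08814567904101887 xi -0.09147483675936438
0.125 -0.01690747459328181 -0.08572726684150293 xi -0.08429228182004314
```

```bash
cat > t.py <<'E'
from sim import *
for D in(.13,.15,.16,.17,.18):
    c=list(-np.minimum(np.array([.010,.04,.08,.12,.15,.17,.18]),D))+[-D]
    n=int(np.argmax(np.array(c)==-D))+2
    y,v=sim(-.1,0,c[:n]); print(D,n,y,v,'xi',y+v/L)
E
python3 t.py
```

```text
0.13 6 -0.0025217169840177503 -0.07456536573983728 xi -0.06113285648834351
0.15 6 0.01696213263720172 -0.06862631053957247 xi -0.03698068948662416
0.16 7 0.019349205065330072 -0.07093266218277304 xi -0.03640649488138885
0.17 7 0.029091129875939734 -0.06796313458264187 xi -0.024330411380530225
0.18 8 0.03190338263340747 -0.06471704869751792 xi -0.01896661487660197
```

```bash
cat > t.py <<'E'
from sim import *
A=np.array([0,0,2,6,12,20,29,39,49,59])/1e3
for D in(.10,.12,.14,.15,.16,.17):
    B1=np.array([.006,-.005,-.035,-.07,-.105,-.12,-.15,-.17]); B1=np.maximum(B1,-D); n=int(np.argmax(B1==-D))+2 if (B1==-D).any() else 9
    B1=list(B1)+[-D]
    y,v=sim(-.1,0,list(A)+list(A[-1]+np.array(B1[:n]))); print(D,n,y,v,'xi',y+v/L)
E
python3 t.py
```

```text
0.1 6 0.022500929697293982 0.021199048400483766 xi 0.039164166990260006
0.12 7 0.043657412326760126 0.020828268956044404 xi 0.06002920324207148
0.14 8 0.06525512009187871 0.02985727081476672 xi 0.08872404091831795
0.15 8 0.07499704490248832 0.03282679841489981 xi 0.10080012441917804
0.16 9 0.08801565681366477 0.040322468557136934 xi 0.1197106107150107
0.17 9 0.09775758162427446 0.04329199615726893 xi 0.13178669421587003
```

```bash
python3 -m pendant '[[0,[0,0,-0.04],0],[0,[0,0,-0.12],0],[0,[0,-0.017,-0.22],0],[0,[0,-0.05,-0.32],0],[0,[0,-0.1,-0.38],0],[0,[0,-0.167,-0.4],0],[0,[0,-0.242,-0.4],0],[0,[0,-0.325,-0.4],0],[0,[0,-0.408,-0.4],0],[0,[0,-0.492,-0.4],0]]' | head -2
python3 -m pendant '[[0,[0,-0.05,0],0],[0,[0,0.042,0],0],[0,[0,0.29,0],0],[0,[0,0.5,0],0],[0,[0,0.583,0],0]]' | head -2
for i in 1 2 3; do python3 fb.py; done
```

```text
time: 11.8
tool_pos: [0.5168, 0.3927, 0.1995]
time: 12.3
tool_pos: [0.5063, 0.3201, 0.2002]
t 12.30 panel-y 28.3  y -8.3  red-x 82.0 g (np.float64(76.7), np.float64(140.2))
t 12.35 panel-y 27.8  y -7.9  red-x 82.0 g (np.float64(77.5), np.float64(139.1))
t 12.40 panel-y 29.4  y -9.5  red-x 82.1 g (np.float64(75.0), np.float64(139.7))
```

```bash
python3 -m pendant '[[0,[0,0.08,0],0],[0,[0,0.15,0],0]]' | head -2; python3 fb.py; python3 fb.py
```

```text
time: 12.65
tool_pos: [0.504, 0.3047, 0.2004]
t 12.65 panel-y 12.7  y 5.1  red-x 82.2 g (np.float64(75.4), np.float64(140.3))
fit y 5.1 v -9.4 yeq 0.1  xi-yeq -2.4 res [ 0.1  0.  -0.2  0. ]
t 12.70 panel-y 11.3  y 6.4  red-x 82.2 g (np.float64(79.0), np.float64(139.2))
fit y 6.3 v -8.5 yeq 0.0  xi-yeq -0.5 res [ 0.1 -0.  -0.2  0.2 -0.1]
```

```bash
python3 -m pendant '[[0,[0,0,0],0],[0,[0,0,0],0]]' | head -1; python3 fb.py;  python3 -m pendant '[[0,[0,0,0],0]]' | head -1; python3 fb.py
```

```text
time: 12.95
t 12.95 panel-y 13.0  y 4.1  red-x 81.8 g (np.float64(75.9), np.float64(139.8))
fit y 3.7 v -2.8 yeq -1.4  xi-yeq 3.0 res [-0.  -0.1 -0.2  0.5  0.2 -0.4]
time: 13.1
t 13.10 panel-y 13.0  y 3.2  red-x 82.4 g (np.float64(76.0), np.float64(139.8))
fit y 3.3 v -1.7 yeq -1.1  xi-yeq 3.0 res [-0.  -0.1 -0.2  0.5  0.2 -0.5  0.1]
```

```bash
python3 -m pendant '[[0,[0,-0.02,0],0],[0,[0,-0.02,0],0]]' | head -1; python3 fb.py;  python3 -m pendant '[[0,[0,0,0],0],[0,[0,0,0],0]]' | head -1; N=9 python3 fb.py
```

```text
time: 13.35
t 13.35 panel-y 15.6  y 1.1  red-x 82.3 g (np.float64(75.3), np.float64(140.1))
fit y 1.0 v 1.5 yeq -1.7  xi-yeq 3.9 res [-0.  -0.1 -0.2  0.5  0.2 -0.4  0.2 -0.1]
time: 13.6
t 13.60 panel-y 15.2  y 2.1  red-x 81.8 g (np.float64(75.2), np.float64(140.2))
fit y 2.0 v 3.2 yeq -1.9  xi-yeq 6.5 res [-0.  -0.1 -0.2  0.4  0.2 -0.4  0.3 -0.  -0.1]
```

```bash
python3 -m pendant '[[0,[0,-0.04,0],0],[0,[0,-0.07,0],0]]' | head -1; N=10 python3 fb.py;  python3 -m pendant '[[0,[0,0,0],0],[0,[0,0,0],0]]' | head -1; N=10 python3 fb.py
```

```text
time: 13.85
t 13.85 panel-y 24.0  y -6.0  red-x 81.9 g (np.float64(76.5), np.float64(139.7))
fit y -5.9 v 4.7 yeq -1.6  xi-yeq -0.6 res [-0.  -0.1 -0.2  0.5  0.2 -0.4  0.3 -0.1 -0.2  0.1]
time: 14.1
t 14.10 panel-y 23.6  y -6.0  red-x 82.3 g (np.float64(76.5), np.float64(140.1))
fit y -5.6 v 0.4 yeq -0.8  xi-yeq -4.5 res [-0.2 -0.3  0.6  0.3 -0.2  0.4 -0.1 -0.4 -0.4  0.4]
```

```bash
python3 -m pendant '[[0,[0,0.03,0],0],[0,[0,0.05,0],0]]' | head -1; N=10 python3 fb.py;  python3 -m pendant '[[0,[0,0,0],0],[0,[0,0,0],0]]' | head -1; N=10 python3 fb.py
```

```text
time: 14.35
t 14.35 panel-y 17.2  y 0.0  red-x 81.8 g (np.float64(73.9), np.float64(139.9))
fit y 0.2 v -3.1 yeq -0.3  xi-yeq -2.0 res [-0.5  0.5  0.3 -0.2  0.4 -0.  -0.4 -0.5  0.2  0.2]
time: 14.6
t 14.60 panel-y 17.5  y -2.0  red-x 82.1 g (np.float64(74.4), np.float64(139.8))
fit y -1.8 v -5.1 yeq 0.7  xi-yeq -6.5 res [ 0.  -0.1 -0.2  0.5  0.2 -0.1 -0.3  0.1 -0.2  0.2]
```

```bash
python3 -m pendant '[[0,[0,0.04,0],0],[0,[0,0.075,0],0]]' | head -1; N=12 python3 fb.py;  python3 -m pendant '[[0,[0,0,0],0],[0,[0,0,0],0]]' | head -1; N=12 python3 fb.py
```

```text
time: 14.85
t 14.85 panel-y 8.2  y 6.1  red-x 81.7 g (np.float64(77.0), np.float64(140.1))
fit y 6.2 v -5.7 yeq 0.2  xi-yeq 1.6 res [-0.6  0.5  0.3 -0.1  0.6  0.1 -0.3 -0.5 -0.  -0.3  0.2  0.1]
time: 15.1
t 15.10 panel-y 8.5  y 5.4  red-x 81.8 g (np.float64(77.1), np.float64(139.8))
fit y 5.1 v -2.7 yeq 0.4  xi-yeq 2.6 res [ 0.1 -0.1 -0.3  0.5  0.1 -0.2 -0.4  0.1 -0.1  0.4  0.3 -0.3]
```

```bash
python3 -m pendant '[[0,[0,-0.025,0],0],[0,[0,-0.025,0],0]]' | head -1; N=12 python3 fb.py;  python3 -m pendant '[[0,[0,0,0],0],[0,[0,0,0],0]]' | head -1; N=12 python3 fb.py
```

```text
time: 15.35
t 15.35 panel-y 12.0  y 2.3  red-x 81.8 g (np.float64(76.2), np.float64(139.8))
fit y 1.9 v 0.9 yeq 0.1  xi-yeq 2.6 res [ 0.1 -0.2  0.4  0.  -0.3 -0.5  0.  -0.1  0.5  0.5  0.1 -0.4]
time: 15.6
t 15.60 panel-y 11.6  y 3.8  red-x 82.0 g (np.float64(76.0), np.float64(139.7))
fit y 3.4 v 3.1 yeq -0.3  xi-yeq 6.1 res [-0.1  0.5 -0.  -0.4 -0.6 -0.1 -0.2  0.5  0.6  0.3  0.  -0.4]
```

```bash
python3 -m pendant '[[0,[0,-0.035,0],0],[0,[0,-0.06,0],0]]' | head -1; N=12 python3 fb.py;  python3 -m pendant '[[0,[0,0,0],0],[0,[0,0,0],0]]' | head -1; N=12 python3 fb.py
```

```text
time: 15.85
t 15.85 panel-y 19.2  y -1.4  red-x 81.8 g (np.float64(76.6), np.float64(139.7))
fit y -2.1 v 6.8 yeq -0.7  xi-yeq 4.0 res [ 0.6 -0.1 -0.6 -0.8 -0.2 -0.3  0.4  0.6  0.5  0.4  0.2 -0.7]
time: 16.1
t 16.10 panel-y 18.8  y 1.4  red-x 81.6 g (np.float64(75.8), np.float64(139.6))
fit y 0.9 v 8.3 yeq -1.4  xi-yeq 8.8 res [ 0.6 -0.3 -0.7 -0.4 -0.6  0.2  0.4  0.4  0.4  0.5 -0.1 -0.5]
```

```bash
python3 -m pendant '[[0,[0,0,0],0],[0,[0,0,0],0],[0,[0,0,0],0]]' | head -1; N=12 python3 fb.py
```

```text
time: 16.45
t 16.45 panel-y 18.7  y 3.1  red-x 81.9 g (np.float64(75.3), np.float64(139.6))
fit y 3.6 v 9.3 yeq -1.4  xi-yeq 12.3 res [ 0.3 -0.4 -0.1 -0.5  0.2  0.4  0.3  0.3  0.3 -0.4 -0.9  0.5]
```

```bash
python3 -m pendant '[[0,[0,0,0],0],[0,[0,0,0],0],[0,[0,0,0],0],[0,[0,0,0],0],[0,[0,0,0],0],[0,[0,0,0],0]]' | head -1; python3 fb.py; python3 -m pendant '[[0,[0,0,0],0],[0,[0,0,0],0],[0,[0,0,0],0],[0,[0,0,0],0],[0,[0,0,0],0]]' | head -1; python3 fb.py
```

```text
time: 17.1
t 17.10 panel-y 18.8  y 9.6  red-x 81.6 g (np.float64(75.8), np.float64(139.6))
fit y 9.7 v 13.6 yeq -0.0  xi-yeq 20.5 res [-0.3  0.1  0.4  0.5 -0.1 -0.8  0.1  0.1]
time: 17.65
t 17.65 panel-y 18.8  y 20.2  red-x 81.8 g (np.float64(75.3), np.float64(139.6))
fit y 20.2 v 25.9 yeq 0.2  xi-yeq 40.3 res [-0.2  0.2  0.5 -0.1 -0.7  0.2  0.1 -0. ]
```

```bash
python3 -m pendant '[[0,[0,0,0],0],[0,[0,0,0],0],[0,[0,0,0],0],[0,[0,0,0],0],[0,[0,0,0],0],[0,[0,0,0],0],[0,[0,0,0],0],[0,[0,0,0],0],[0,[0,0,0],0],[0,[0,0,0],0]]' | head -1; python3 fb.py; python3 -m pendant '[[0,[0,0,0],0],[0,[0,0,0],0],[0,[0,0,0],0],[0,[0,0,0],0],[0,[0,0,0],0],[0,[0,0,0],0],[0,[0,0,0],0],[0,[0,0,0],0],[0,[0,0,0],0],[0,[0,0,0],0]]' | head -1; python3 fb.py;python3 -c "
from h import *
togo([.5008,.2924,.1],-.148)
f=grab('scene'); save(f,'s4.png',(240,90,460,250),3.5)"
```

```text
time: 18.7
t 18.70 panel-y 18.7  y 93.4  red-x 82.3 g (np.float64(79.3), np.float64(139.3))
fit y 92.8 v 120.5 yeq -2.2  xi-yeq 189.8 res [ 0.7  0.2 -0.8 -1.6 -0.7  0.3  2.4 -0.6]
time: 19.75
t 19.75 panel-y 18.8  y 98.1  red-x 83.2 g (np.float64(83.9), np.float64(139.3))
fit y 109.1 v 107.3 yeq 24.7  xi-yeq 168.8 res [ -8.6   0.9   6.7  12.8  14.3   8.7 -46.8  11. ]
t 19.8 pos [0.505  0.3108 0.2004] zaxis [-0. -0. -1.] yaw -0.1473
shift/12cm [-0.012  0.156  0.837] roll 0.0002
```

View pics/s4.png

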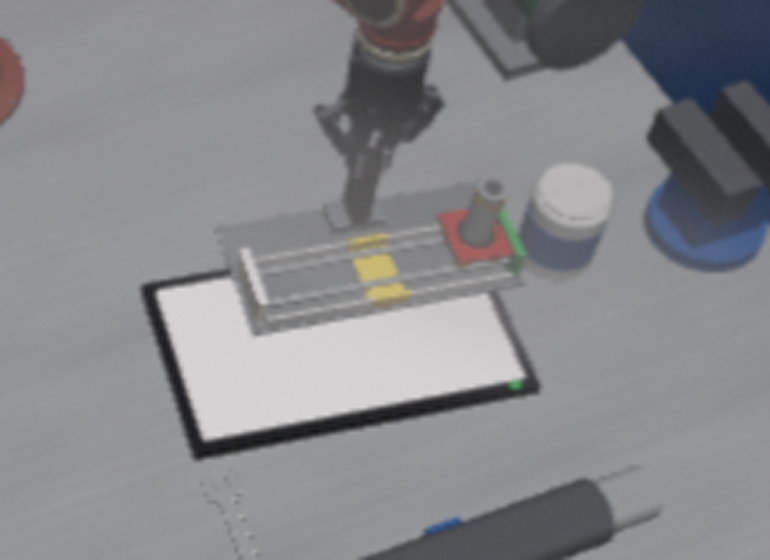

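```bash
python3 -m pendant '[[0,[-0.001,0.01,0.02],0],[0,[-0.002,0.03,0.08],0],[0,[-0.004,0.05,0.18],0],[0,[-0.005,0.07,0.3],0],[0,[-0.007,0.09,0.42],0],[0,[-0.008,0.11,0.54],0],[0,[-0.01,0.128,0.66],0],[0,[-0.011,0.142,0.76],0],[0,[-0.012,0.152,0.83],0],[0,[-0.012,0.156,0.87],0]]' | head -2; python3 -m pendant '[[0,[0,0,0.04],0],[0,[0,0,0.06],0],[0,[0,0,0.08],0],[0,[0,0,0.1],0],[0,[0,0,0.12],0],[0,[0,0,0.14],0],[0,[0,0,0.155],0],[0,[0,0,0.165],0]]'; python3 fb.py|head -1; python3 -c "
from h import *
togo([.5008,.2924,.072],-.148)
f=grab('top'); save(f,'t5.png',(90,150,270,290),4)"
```

```text
time: 20.85
tool_pos: [0.5004, 0.2922, 0.0948]
time: 21.65
tool_pos: [0.5007, 0.2924, 0.076]
tool_rot: [0.0, 0.997, -0.074, -0.0]
contact_force: [0.3, 0.4, -8.5]
gripper_width: 0.221
grasp_force: 60.1
t 21.65 panel-y 0.0  y 98.2  red-x 84.7 g (np.float64(83.0), np.float64(138.7))
t 21.7 pos [0.5007 0.2924 0.0758] zaxis [-4.e-04 -2.e-04 -1.e+00] yaw -0.1473
shift/12cm [ 0.001 -0.     0.032] roll 0.0002
```

View pics/t5.png

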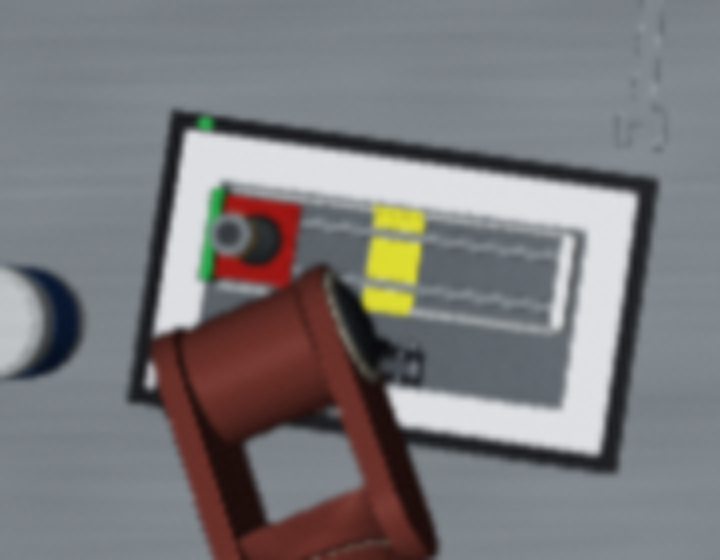

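```bash
python3 -m pendant '[[0,[0,0,0.01],0],[0,[0,0,0.02],0],[0,[0,0,0.028],0],[0,[0,0,0.034],0],[0,[0,0,0.034],0]]'
```

```text
time: 22.25
tool_pos: [0.5011, 0.2926, 0.0727]
tool_rot: [-0.0, 0.997, -0.074, 0.0]
contact_force: [-2.0, -0.4, -4.7]
gripper_width: 0.216
grasp_force: 60.7
```

```bash
python3 -m pendant '[[0,[0,0,0.006],0],[0,[0,0,0.008],0],[0,[0,0,0.008],0]]'; python3 -m pendant '[[0.3,[0,0,0.008],0],[0.4,[0,0,0.008],0],[0.5,[0,0,0.008],0],[0.6,[0,0,0.008],0],[0.7,[0,0,0.008],0],[0.7,[0,0,0.008],0],[0.7,[0,0,0.008],0]]'; python3 -c "
from h import *
meas()"
```

```text
time: 22.55
tool_pos: [0.5009, 0.2928, 0.0721]
tool_rot: [-0.0, 0.997, -0.074, 0.0]
contact_force: [-5.4, -1.6, -0.3]
gripper_width: 0.218
grasp_force: 61.2
time: 23.25
tool_pos: [0.5009, 0.2925, 0.0702]
tool_rot: [-0.0, 0.997, -0.074, 0.0]
contact_force: [-0.2, 0.2, 0.1]
gripper_width: 0.702
grasp_force: 0.0
scene t 23.25 tcp [0.5009 0.2925 0.0702] yaw -0.1473 z [0.0001 0.    ] r (np.float64(80.7), np.float64(97.8)) g (np.float64(79.7), np.float64(141.3))
```

Released cleanly; rise straight up and check.

```bash
python3 -m pendant '[[0.7,[0,0,-0.05],0],[0.7,[0,0,-0.15],0],[0.7,[0,0,-0.3],0],[0.7,[0,0,-0.5],0],[0.7,[0,0,-0.75],0],[0.7,[0,0,-1],0],[0.7,[0,0,-1],0],[0.7,[0,0,-1],0],[0.7,[0,0,-1],0],[0.7,[0,0,-1],0]]'; python3 -c "
from h import *
f=grab('scene'); save(f,'s6.png',(240,90,460,250),3.5)"
```

```text
time: 24.3
tool_pos: [0.5, 0.2921, 0.1885]
tool_rot: [0.001, 0.997, -0.074, -0.001]
contact_force: [-0.3, 0.0, -0.5]
gripper_width: 0.702
grasp_force: 0.0
```

View pics/s6.png

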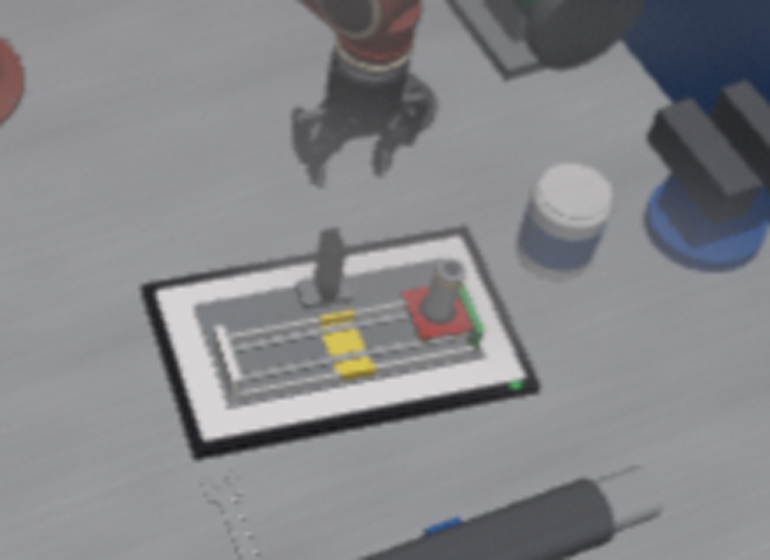

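The carrier stands centred and square on the panel, with the shuttle at the green end at crop (440,312), the sleeve upright and the gripper clear.

```bash
python3 -c "
from plant import manip
print(manip.job_done())"
```

```text
the job is handed in; nothing more can be done
None
```

Job handed in, verdict not shown: the shuttle stayed in the yellow zone about 5 s above the panel, balanced by small sideways carrier moves rather than tilting (the pendant cannot tilt the tool), then ran to the green end at about 0.12 m/s, and the carrier was set down centred, square and released with the sleeve standing.

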